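# Seat the thread comb in the press spindle

## Task

Take the brass thread comb out of its black rest block and set it, teeth down and in line with the thread, on top of the threaded press spindle in the green cradle, near the middle of the thread. Feel along the thread until all five teeth drop into the grooves and the comb sits flat; while it sits there press it down gently with about 10 N for a second to check that it is home, never pushing it against the spindle with more than 25 N. Then let go and leave it seated, upright and still, with the grease tin, capacitor and bearing left where they are.

Things in the scene. Friction and masses are not known exactly. Their poses are not given: they have to be found in the camera images.
- comb_grip (a point): Brass thread comb, 150 g: upright blade 58 mm long, 10 mm thick (grip it by its flat sides), lowest 6 mm widened to 16 mm. This point is at mid-blade, 14 mm below its top edge and 26 mm above its crest plane, which rests on the thread crests when seated. x along the row of teeth, y across the thickness, z up; either way round fits.
- comb_foot (a point): Point on the comb 26 mm below comb_grip, in the crest plane, at mid-length and mid-thickness; same axes. Five teeth below it, pitch 12 mm, each 4.6 mm wide and 5 mm high. Underside and tooth tips form a shallow V across the thickness (20 degrees each side, tips' edges 7 mm below this point), so it centres itself on a round spindle.
- cradle: Green cradle fixed to the bench, base 210 x 80 x 12 mm, holding the clamped steel spindle. Origin: centre of its underside; x along the spindle, z up. Spindle axis 60 mm up, thread 40 mm outside and 28 mm root diameter, running about 63 mm either side of the middle. Pedestals with caps and bolts, up to 76 mm high, from 75 to 97 mm either side.
- thread_top (a point): Point of the cradle at the crest height, above the middle of the spindle; axes as the cradle. Square thread, pitch 12 mm, lands and grooves 6 mm each. Where the grooves lie along x is not measured and varies by several mm: feel or see it. Comb on the crests: comb_foot 5 mm above this height; seated: level with it. The spindle neither turns nor shifts.
- rest: Black plastic rest block fixed to the bench, 100 x 50 x 18 mm, origin at the centre of its underside, x along it. Its pocket, 63 x 21 mm and 10 mm deep, holds the comb upright, teeth down, comb_foot about 15 mm above the bench.
- tin: Dark green grease tin, 70 mm across, 44 mm high, loose; origin at the centre of its underside. Leave alone.
- cap: White capacitor with a blue band, 36 mm across, 74 mm high, standing loose; origin at the centre of its underside. Leave alone.
- bearing: Ball bearing, 35 mm across, 11 mm high, lying loose; origin at the centre of its underside. Leave alone.
Mind the look-alikes: they are no part of the job. Of the things like the part that bears comb_grip, leave any that is purple, red or white; of the rest the smaller one is meant.

How it is judged:
By the outcome, as a careful person would: the job done as asked, in the order asked, and still so for the second after the job is handed in, with the robot touching nothing.
It also fails if it takes over 67 s, if anything falls off the work surface, if the arm or the gripper's body presses on something with over 40 N, if the wrist force passes 120 N, or if a joint passes its speed limit or range.

## Robot

A 6-joint arm with a two-finger parallel gripper is mounted at the origin on the work surface; the furniture and walls round the work are solid. World frame = base frame: x ahead of the robot, y to its left, z up, the work surface at z = 0. Lengths are in m, angles in degrees, forces in N, time in s.
With the tool pointing down it reaches from about 0.4 to 0.825 m from the base axis. Payload 7 kg.
Tool frame: the origin (TCP) lies on the centre line of the jaws, within the pads' length; the fingertips stand 11 mm ahead of it and the grasp point (between the pads) lies 8 mm behind it; z points along the fingers, y is the line along which they close (so a half turn about z gives the same grasp; the last joint's range is limited). The gripper opens to 88 mm and grips with 3 to 60 N. Pads are 19 mm wide; open, the fingers measure 130 mm over their backs; the gripper's body (78 mm by 193 mm) begins 47 mm behind the grasp point.
Start: joints at [-59.353, 20.546, 0.682, 0, -70.136, -16.507], TCP at [0.165, -0.655, 0.216] pointing down, gripper open.
Joint ranges: [-176.03, 176.03], [-82.01, 121.73], [-58.28, 71.71], [-173.87, 95.51], [-174.79, -0.11], [-173.66, 173.66]. Speed limits (degrees/s): [136.94, 136.94, 172.46, 180, 180, 180].

## Interface

Orientations are given as [roll, pitch, yaw] about the fixed x, y, z axes, in that order (R = Rz(yaw) Ry(pitch) Rx(roll)).
In Python, from plant import r, capture, camera_model, job gives the robot as it stands.
- The arm moves only by the tool drive_tool, never from a script. Its argument "increments" is a list that holds one entry, the list of rows, each a list of 5 numbers: the gripper's target within -1 to 1 (fully open at 1, half-way at 0, shut at -1), then the shift along the tool's x, y, z scaled (see below), then the turn about the tool's z scaled (see below). In form: [[[gripper, tx, ty, tz, roll], ...]]. A call has 1 to 5 rows; each row is the pose to reach, as a shift and turn from the pose commanded when the call began, along the tool's axes at that moment, turning the shorter way round; what a row does not reach only later rows make up. The controller multiplies each number of a shift by 120 mm and each number of a turn by 360 degrees. A row lasts 1/8 s, in which the tool goes at most 62.5 mm and 10.7 degrees, less where a joint would pass 70% of its speed; a pose out of reach is approached as far as the arm can. A call with a number of a shift or a turn outside -1 to 1 is refused whole. A call with a gripper value outside its range is refused whole. The fingers move at their own pace and stop on an object; "squeeze" is the grip in N (left out, the last holds). Time passes only in rows, so rows that repeat a pose let the fingers close. It gives the time, the measured TCP pose, the force, the opening and the grip force at its end, in the units of the state.
- r.get_state(): the state, without advancing time (a new reading comes with each control period).
- capture(name): name is "side" or "top" or "wrist"; returns the picture (400x640x3 uint8, red, green, blue); there is no depth.
- camera_model(name): a dict with "camera_matrix" (3x3 intrinsics, pixels), "rvec" (rotation vector, rad) and "tvec" (3), from world to camera coordinates, as OpenCV has them. Camera axes: x right, y down, z forward; pixel columns grow to the right and rows downward; lengths in m; the calibration is good to about 2 mm. A picture is of the moment at which its call begins: read the wrist's pose just before it. camera_model takes no time and is no camera call; for the wrist camera it gives the pose at the moment of the call.
- job.close_job(): hands the job in; it is judged then, once.
The state is a dict: "time_s": time; "joints": joint angles; "qd": joint speeds; "joint_torque": joint torques, N m; "tcp_pos": TCP position; "eef_rot": TCP orientation; "contact_force": force on the tool from outside, world axes, zero at the start; "moment": the same for the moment, N m; "gripper_width": finger opening in m; "gripper_force": force on a finger pad.
Only numpy, scipy, OpenCV 4.12 (cv2) and the standard library are available. Lean on these libraries where they do the work, as an engineer would, in place of code of your own. Each camera call takes 0.05 s, during which the arm holds its last target. There are 200 camera calls.

## Working session

There is one attempt and no reset: what is moved stays moved. The work goes in short steps, Python scripts to look and compute and a tool call to move; the robot and the scene stay as the last step left them, time stands still between calls to the robot, and variables do not carry over. Pictures are saved under pics/ and viewed, at most 10 in all, crops included, and the job is handed in when it is done.

Besides the shell and the picture viewer there is one more tool, called by a JSON object that holds its "api" and its "payload". drive_tool: Moves the arm, as the interface text tells. Its arguments: {"type":"object","properties":{"increments":{"type":"array"},"squeeze":{"type":"number"}},"required":["increments"]}

```bash
mkdir -p pics; python3 - <<'E'
from plant import r,capture,camera_model,job
import cv2
for n in ("top","side"):
    im=capture(n); cv2.imwrite(f"pics/{n}0.png",im[:,:,::-1])
    m=camera_model(n); print(n,m)
s=r.get_state(); print(s)
E
```

```text
top {'camera_matrix': array([[453.0742957 ,   0.        , 327.70021578],
       [  0.        , 453.0742957 , 203.52583404],
       [  0.        ,   0.        ,   1.        ]]), 'rvec': array([ 2.14792916, -2.11490628,  0.15871219]), 'tvec': array([0.31647216, 0.50065298, 0.84509783])}
side {'camera_matrix': array([[468.41297479,   0.        , 317.55593086],
       [  0.        , 468.41297479, 205.21405119],
       [  0.        ,   0.        ,   1.        ]]), 'rvec': array([ 0.32333808, -2.80502563,  1.19242565]), 'tvec': array([ 0.53884893, -0.07866891,  1.08204856])}
{'time_s': 0.1, 'joints': array([-5.93509332e+01,  2.05878078e+01,  6.38515107e-01, -1.75052206e-02,
       -7.01351040e+01, -1.65060376e+01]), 'qd': array([-0.10905955, -0.05411253,  0.11420668,  0.05686541, -0.00162227,
        0.04946918]), 'joint_torque': array([ 1.83101965e-03, -5.84164381e+01,  2.93755603e+01,  7.01540351e+00,
        1.01729447e-02, -6.21531558e-05]), 'tcp_pos': array([ 0.16478206, -0.65411025,  0.21500787]), 'eef_rot': array([ 1.79914405e+02, -8.20198316e-03, -1.65862925e+02]), 'contact_force': array([-0.21313885, -0.30972045,  0.51405581]), 'moment': array([ 0.03288258,  0.00581063, -0.06291532]), 'gripper_force': 0.0, 'gripper_width': 0.08767446956942337}
```

View pics/top0.png

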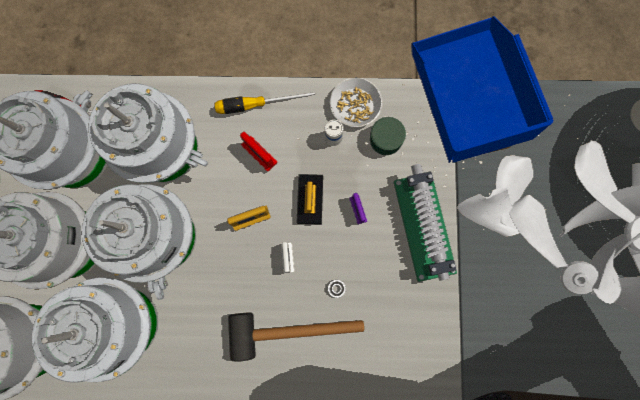

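View pics/side0.png

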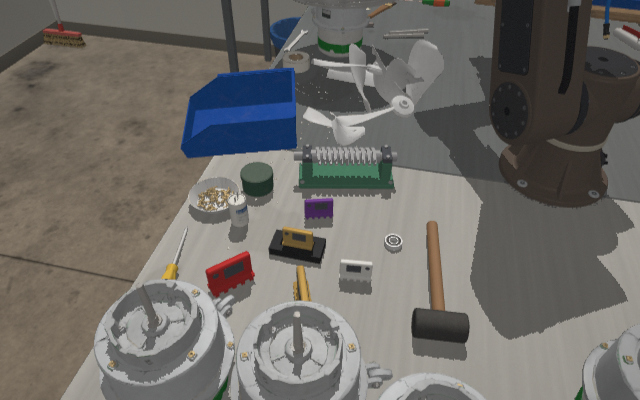

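The top view shows these comb look-alikes: brass in the black rest (310,198), a larger loose brass one (249,217), red (258,151), purple (359,208) and white (288,257). I choose the one in the black rest. The cradle runs from about (405,180) to (447,278).

```bash
cat > h.py <<'E'
import numpy as np, cv2
from plant import r,capture,camera_model,job
def ray(m,uv,z):
    R=cv2.Rodrigues(np.array(m["rvec"],float))[0]; t=np.array(m["tvec"]).ravel()
    c=-R.T@t; d=R.T@np.linalg.solve(m["camera_matrix"],[uv[0],uv[1],1]); return c+d*(z-c[2])/d[2]
def proj(m,P): return cv2.projectPoints(np.array(P,float).reshape(-1,1,3),np.array(m["rvec"]),np.array(m["tvec"]),m["camera_matrix"],None)[0].reshape(-1,2)
def togo(target,yaw=None):
    s=r.get_state(); R=cv2.Rodrigues(np.zeros(3))[0]
    from scipy.spatial.transform import Rotation as Ro
    A=Ro.from_euler('xyz',s['eef_rot'],degrees=True).as_matrix()
    d=A.T@(np.array(target)-s['tcp_pos'])/0.12
    print('shift units',d.round(4),'tcp',s['tcp_pos'].round(4),'rot',s['eef_rot'].round(2))
E
python3 - <<'E'
from h import *
im=cv2.imread("pics/top0.png")
a=cv2.resize(im[165:235,220:380],None,fx=5,fy=5,interpolation=cv2.INTER_CUBIC)
b=cv2.resize(im[155:295,370:490],None,fx=4,fy=4,interpolation=cv2.INTER_CUBIC)
cv2.imwrite("pics/a.png",a);cv2.imwrite("pics/b.png",b)
m=camera_model("top")
for p,z in [((310,198),.055),((414,173),.08),((436,268),.08),((359,208),0.04),((335,288),.011),((388,136),.044),((334,128),.074),((400,180),.012),((460,160),0)]: print(p,ray(m,p,z).round(3))
E
```

```text
(310, 198) [0.504 0.358 0.055]
(414, 173) [0.55  0.161 0.08 ]
(436, 268) [0.373 0.124 0.08 ]
(359, 208) [0.488 0.263 0.04 ]
(335, 288) [0.333 0.307 0.011]
(388, 136) [0.634 0.206 0.044]
(334, 128) [0.639 0.314 0.074]
(400, 180) [0.551 0.178 0.012]
(460, 160) [0.598 0.051 0.   ]
```

View pics/a.png

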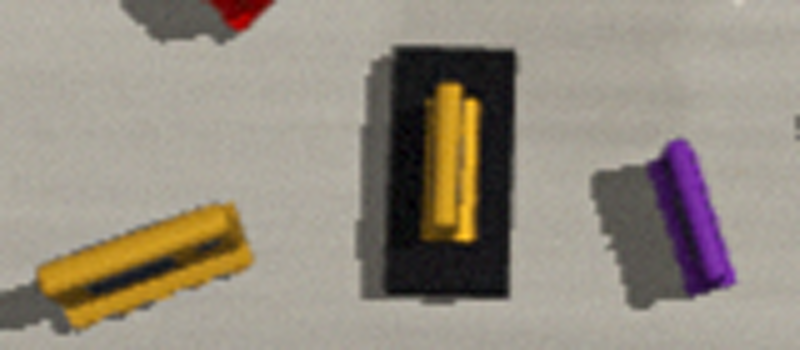

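View pics/b.png

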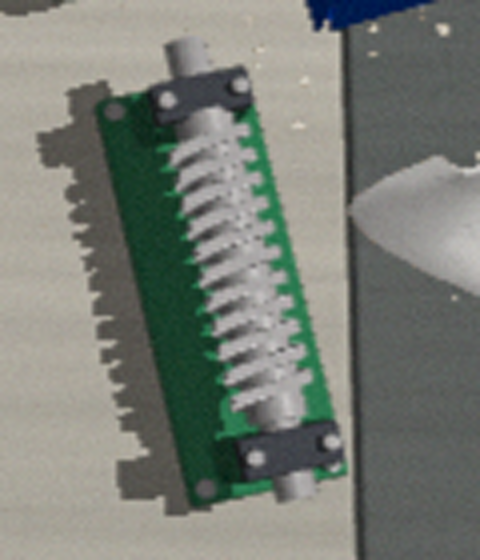

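The crop confirms it: the brass blade sits upright in the black pocket (top edge from crop (449,83) to (447,228)). The spindle's bolt pairs are at crop (167,100)/(240,86) and (257,458)/(332,442).

```bash
python3 - <<'E'
from h import *
m=camera_model("top")
A=lambda p:(220+p[0]/5-.4,165+p[1]/5-.4); B=lambda p:(370+p[0]/4-.4,155+p[1]/4-.4)
e=[ray(m,A(p),.055) for p in((449,83),(447,228))]; print('comb',np.mean(e,0).round(4),np.linalg.norm(e[0]-e[1]),np.degrees(np.arctan2(*(e[0]-e[1])[[1,0]])))
c=[ray(m,A(p),.018) for p in((396,47),(516,49),(386,296),(510,297))];print('rest',np.mean(c,0).round(4),np.array(c).round(4)); d=c[0]+c[1]-c[2]-c[3];print(np.degrees(np.arctan2(d[1],d[0])))
e=[ray(m,B(p),.075) for p in((203,93),(294,450))]; print('cradle bolts',np.mean(e,0).round(4),np.linalg.norm(e[0]-e[1]),np.degrees(np.arctan2(*(e[0]-e[1])[[1,0]])))
e=[ray(m,B(p),.012) for p in((97,102),(190,507),(345,472))]; print('cradle base',((e[0]+e[2])/2).round(4),np.linalg.norm(e[0]-e[1]),np.linalg.norm(e[2]-e[1]),np.degrees(np.arctan2(*(e[0]-e[1])[[1,0]])))
w=camera_model("wrist"); R=cv2.Rodrigues(np.array(w['rvec'],float))[0]; print('wrist cam',-R.T@np.ravel(w['tvec']),R,w['camera_matrix'])
togo([.5,.355,.25])
E
```

```text
comb [0.5086 0.3601 0.055 ] 0.05706658797684691 0.538797262625117
rest [0.5087 0.3604 0.018 ] [[0.5597 0.3844 0.018 ]
 [0.5595 0.3355 0.018 ]
 [0.4577 0.3857 0.018 ]
 [0.458  0.336  0.018 ]]
-0.5171924067686102
cradle bolts [0.4587 0.1292 0.075 ] 0.1717203732022151 13.116961512384435
cradle base [0.4587 0.1301 0.012 ] 0.20765868053371334 0.07861402618895924 12.29672003721652
wrist cam [ 0.09135126 -0.67333579  0.38325595] [[-2.42416358e-01  9.70172144e-01  5.65604576e-04]
 [ 9.30840817e-01  2.32424267e-01  2.81982861e-01]
 [ 2.73440456e-01  6.88837458e-02 -9.59419276e-01]] [[312.11554572   0.         317.17092101]
 [  0.         312.11554572 195.08349416]
 [  0.           0.           1.        ]]
shift units [-4.7627  7.4727 -0.2811] tcp [ 0.1648 -0.6541  0.215 ] rot [ 1.7991e+02 -1.0000e-02 -1.6586e+02]
```

{"api": "drive_tool", "payload": {"increments": [[[1,0,0,-0.5,0],[1,0,0,-1,0],[1,0,0,-1,0]]]}}

```text
time_s: 0.48
tcp_pos: [0.1652, -0.6565, 0.3419]
eef_rot: [-179.5, 0.1, -165.9]
contact_force: [-0.1, -0.8, -0.9]
gripper_width: 0.0874
gripper_force: 0.0
```

{"api": "drive_tool", "payload": {"increments": [[[1,-0.44,0.32,0,0],[1,-0.88,0.65,0,0],[1,-0.88,0.65,0,0]]]}}

```text
time_s: 0.85
tcp_pos: [0.2501, -0.5505, 0.3359]
eef_rot: [180.0, 0.0, -165.7]
contact_force: [0.0, -0.0, 0.2]
gripper_width: 0.0877
gripper_force: 0.0
```

{"api": "drive_tool", "payload": {"increments": [[[1,-0.44,0.32,0,0],[1,-0.88,0.65,0,0],[1,-0.88,0.65,0,0]]]}}

```text
time_s: 1.23
tcp_pos: [0.3333, -0.4495, 0.3356]
eef_rot: [180.0, 0.0, -165.7]
contact_force: [-0.2, 0.3, 0.1]
gripper_width: 0.0878
gripper_force: 0.0
```

{"api": "drive_tool", "payload": {"increments": [[[1,-0.44,0.32,0,0],[1,-0.88,0.65,0,0],[1,-0.88,0.65,0,0]]]}}

```text
time_s: 1.6
tcp_pos: [0.4164, -0.3484, 0.3353]
eef_rot: [180.0, -0.0, -165.7]
contact_force: [-0.5, -0.1, -0.4]
gripper_width: 0.0877
gripper_force: 0.0
```

{"api": "drive_tool", "payload": {"increments": [[[1,-0.44,0.32,0,0],[1,-0.88,0.65,0,0],[1,-0.88,0.65,0,0]]]}}

```text
time_s: 1.98
tcp_pos: [0.4997, -0.2474, 0.3348]
eef_rot: [180.0, -0.1, -165.7]
contact_force: [-0.0, -0.4, 0.0]
gripper_width: 0.0878
gripper_force: 0.0
```

{"api": "drive_tool", "payload": {"increments": [[[1,-0.12,0.5,0,0],[1,-0.25,0.985,0,0],[1,-0.25,0.985,0,0]]]}}

```text
time_s: 2.35
tcp_pos: [0.4983, -0.1252, 0.3359]
eef_rot: [180.0, 0.0, -165.7]
contact_force: [0.7, -0.7, 0.4]
gripper_width: 0.0875
gripper_force: 0.0
```

{"api": "drive_tool", "payload": {"increments": [[[1,-0.12,0.5,0,0],[1,-0.25,0.985,0,0],[1,-0.25,0.985,0,0]]]}}

```text
time_s: 2.72
tcp_pos: [0.4989, -0.0035, 0.3356]
eef_rot: [180.0, -0.0, -165.7]
contact_force: [1.2, -0.7, -1.2]
gripper_width: 0.0875
gripper_force: 0.0
```

{"api": "drive_tool", "payload": {"increments": [[[1,-0.12,0.5,0,0],[1,-0.25,0.985,0,0],[1,-0.25,0.985,0,0]]]}}

```text
time_s: 3.1
tcp_pos: [0.4995, 0.118, 0.3352]
eef_rot: [-180.0, -0.1, -165.8]
contact_force: [-0.4, -1.0, -0.4]
gripper_width: 0.0876
gripper_force: 0.0
```

{"api": "drive_tool", "payload": {"increments": [[[1,-0.12,0.5,0,0],[1,-0.25,0.985,0,0],[1,-0.25,0.985,0,0]]]}}

```text
time_s: 3.48
tcp_pos: [0.5, 0.2397, 0.3346]
eef_rot: [-179.9, -0.1, -165.8]
contact_force: [-0.4, -0.3, -0.3]
gripper_width: 0.0872
gripper_force: 0.0
```

{"api": "drive_tool", "payload": {"increments": [[[1,-0.12,0.5,0.4,0.02],[1,-0.27,0.985,0.8,0.039],[1,-0.27,0.985,0.8,0.039],[1,-0.27,0.985,0.8,0.039]]]}}

```text
time_s: 3.98
tcp_pos: [0.5022, 0.3603, 0.2376]
eef_rot: [-179.8, -0.1, -179.8]
contact_force: [-0.1, -0.2, 0.5]
gripper_width: 0.0877
gripper_force: 0.0
```

```bash
python3 - <<'E'
from h import *
m=camera_model("wrist");im=capture("wrist"); cv2.imwrite("pics/w1.png",im[:,:,::-1])
np.save("w1.npy",m,allow_pickle=True)
togo([.5087,.36,.041-.008])
P=[[.5087+sx*.029,.36+sy*.005,.055] for sx in(-1,1) for sy in(-1,1)]
print(proj(m,P).round(1)); print(r.get_state()['time_s'])
E
```

```text
shift units [-0.0525  0.0026  1.7187] tcp [0.5026 0.3601 0.2393] rot [-1.7989e+02 -4.0000e-02 -1.7987e+02]
[[313.7 152.9]
 [322.6 152.9]
 [313.8 202. ]
 [322.3 202. ]]
4.025
```

View pics/w1.png

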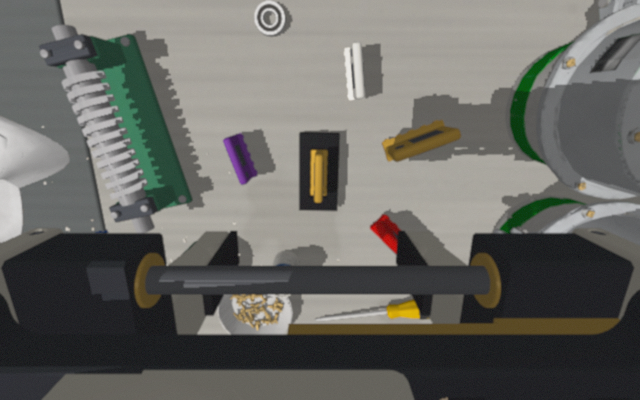

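The wrist view shows the brass comb upright in the black rest at about (319,176), which matches the predicted (318,177). I'm descending to grip it.

{"api": "drive_tool", "payload": {"increments": [[[1,-0.05,0,0.45,0],[1,-0.05,0,0.9,0],[1,-0.05,0,0.9,0]]]}}

```text
time_s: 4.4
tcp_pos: [0.5069, 0.3582, 0.1296]
eef_rot: [-179.7, -0.2, -180.0]
contact_force: [-0.1, -0.2, 0.8]
gripper_width: 0.0878
gripper_force: 0.0
```

{"api": "drive_tool", "payload": {"increments": [[[1,0,0,0.3,0],[1,0,0,0.6,0],[1,0,0,0.79,0],[1,0,0,0.79,0],[1,0,0,0.79,0]]]}}

```text
time_s: 5.03
tcp_pos: [0.5093, 0.3626, 0.0401]
eef_rot: [179.8, 0.2, -179.9]
contact_force: [-0.2, -0.2, -0.3]
gripper_width: 0.0876
gripper_force: 0.0
```

{"api": "drive_tool", "payload": {"increments": [[[-1,0,0,0,0],[-1,0,0,0,0],[-1,0,0,0,0],[-1,0,0,0,0],[-1,0,0,0,0]]], "squeeze": 35}}

```text
time_s: 5.65
tcp_pos: [0.5076, 0.3615, 0.037]
eef_rot: [-180.0, -0.0, -179.9]
contact_force: [0.5, -1.0, 0.0]
gripper_width: 0.0432
gripper_force: 0.0
```

{"api": "drive_tool", "payload": {"increments": [[[-1,0,0,0,0],[-1,0,0,0,0],[-1,0,0,0,0],[-1,0,0,0,0]]]}}

```text
time_s: 6.15
tcp_pos: [0.5076, 0.3614, 0.037]
eef_rot: [-180.0, -0.0, -179.9]
contact_force: [0.3, -0.1, 0.9]
gripper_width: 0.0094
gripper_force: 35.0
```

{"api": "drive_tool", "payload": {"increments": [[[-1,0,0,-0.15,0],[-1,0,0,-0.5,0],[-1,0,0,-1,0],[-1,0,0,-1,0]]]}}

```text
time_s: 6.65
tcp_pos: [0.5102, 0.3639, 0.1641]
eef_rot: [179.6, 0.4, -179.9]
contact_force: [0.2, 0.0, -2.3]
gripper_width: 0.01
gripper_force: 35.0
```

{"api": "drive_tool", "payload": {"increments": [[[-1,0.1,-0.45,0,0],[-1,0.2,-0.9,0,0],[-1,0.2,-0.965,0,0],[-1,0.2,-0.965,0,0]]]}}

```text
time_s: 7.15
tcp_pos: [0.4841, 0.2455, 0.1578]
eef_rot: [179.9, 0.1, -179.9]
contact_force: [-0.6, 0.3, -0.9]
gripper_width: 0.0092
gripper_force: 35.0
```

{"api": "drive_tool", "payload": {"increments": [[[-1,0.1,-0.45,0,-0.02],[-1,0.2,-0.9,0,-0.034],[-1,0.216,-0.965,0,-0.034],[-1,0.216,-0.965,0,-0.034],[-1,0.216,-0.965,0,-0.034]]]}}

```text
time_s: 7.78
tcp_pos: [0.4589, 0.1312, 0.1572]
eef_rot: [180.0, 0.0, -167.6]
contact_force: [0.0, -0.2, -1.9]
gripper_width: 0.0095
gripper_force: 35.0
```

```bash
python3 - <<'E'
from h import *
print(r.get_state())
m=camera_model("wrist");im=capture("wrist"); 
big=cv2.resize(im[60:360,170:470,::-1],None,fx=2,fy=2,interpolation=cv2.INTER_CUBIC); cv2.imwrite("pics/w2.png",big)
np.save("w2.npy",m,allow_pickle=True)
c=np.array([.4587,.1297]);a=np.radians(12.6);ux=np.array([np.cos(a),np.sin(a)])
for s in(-.086,-.06,-.03,0,.03): print(s,((proj(m,[*(c+s*ux),.080])[0]-[170,60])*2).round(1))
im=capture("side");cv2.imwrite("pics/s2.png",im[:,:,::-1])
E
```

```text
{'time_s': 7.775, 'joints': array([ 3.96541016e+01,  4.58511387e+00, -2.84302972e+01,  8.49025993e-03,
       -5.69568946e+01, -1.17291034e+02]), 'qd': array([ 0.22986345,  0.07578357, -0.21730333, -0.11957766, -0.04052562,
        0.2255412 ]), 'joint_torque': array([-3.30127766e-01, -3.37440526e+01,  2.64466256e+01,  6.38714075e+00,
       -1.05900150e-01, -6.65244937e-03]), 'tcp_pos': array([0.45890629, 0.13118833, 0.15715834]), 'eef_rot': array([ 1.79993629e+02,  2.78756449e-02, -1.67632306e+02]), 'contact_force': array([ 0.01291034, -0.20652423, -1.9292031 ]), 'moment': array([ 0.06249127, -0.04149405, -0.02830654]), 'gripper_force': 34.983728528022766, 'gripper_width': 0.00951931953727608}
-0.086 [291.3  56.8]
-0.06 [291.8 128.3]
-0.03 [292.3 205.5]
0 [292.8 277.6]
0.03 [293.3 345.2]
```

View pics/w2.png

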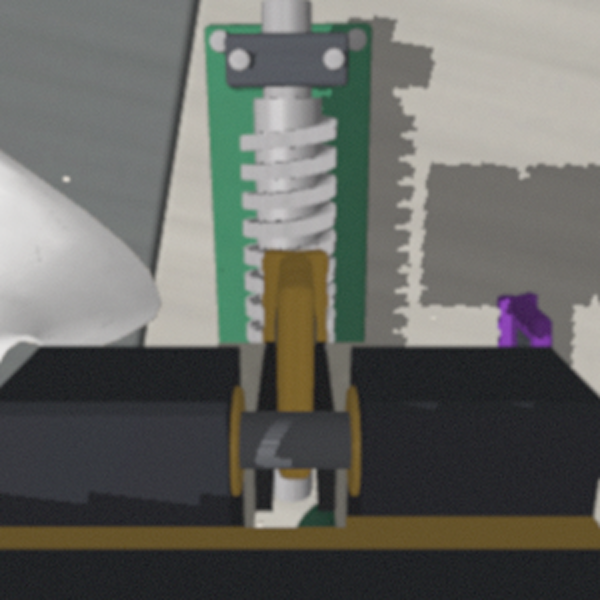

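The wrist view looks down the spindle. Thread edges are at columns 242/336 (rows 130–170), the bolts at 239 and 334, and the comb foot's near end at 264–328, row 252. Lands cross the centre at rows of about 135, 167, 197 and 228.

```bash
python3 - <<'E'
from h import *
m=np.load("w2.npy",allow_pickle=True).item()
U=lambda u,v:(170+u/2-.25,60+v/2-.25)
a=np.radians(12.37);ux=np.array([np.cos(a),np.sin(a)]);n=np.array([-ux[1],ux[0]])
tcp=np.array([.45891,.13119])
def fr(u,v,z):
    p=ray(m,U(u,v),z)[:2]-tcp; return (np.array([p@ux,p@n])*1000).round(1)
print('relative to tcp, mm: along, across')
print('bolts',fr(239,59,.076),fr(334,59,.076),'shaft end',fr(262,10,.065),fr(312,10,.065))
print('thread edges',fr(242,142,.060),fr(336,127,.060),fr(244,200,.06),fr(335,185,.06))
print('lands',[fr(289,v,.08) for v in(135,167,197,228)])
print('comb foot end',fr(264,252,.141),fr(328,252,.141),'blade top',fr(277,285,.175),fr(316,285,.175))
E
```

```text
relative to tcp, mm: along, across
bolts [-86.1 -21.8] [-86.1  14.2] shaft end [-104.5  -13.3] [-104.5    6. ]
thread edges [-53.9 -22.8] [-60.   16.4] [-29.5 -22.6] [-35.8  16.4]
lands [array([-58.2,  -2.9]), array([-45.9,  -3. ]), array([-34.1,  -3. ]), array([-21.6,  -3.1])]
comb foot end [-27.6 -10.1] [-27.6   9.4] blade top [-27.9  -5.2] [-27.9   4.7]
```

View pics/s2.png

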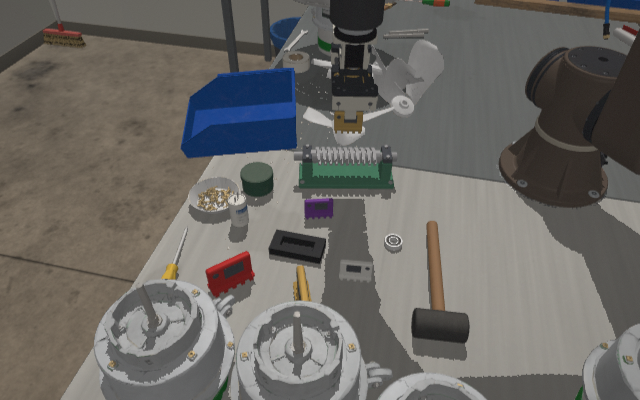

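The side view confirms the comb is held upright above the cradle, with the rest pocket empty. Now I shift it over the estimated groove and go close.

{"api": "drive_tool", "payload": {"increments": [[[-1,0.042,-0.022,0,0],[-1,0.042,-0.022,0.2,0],[-1,0.042,-0.022,0.37,0],[-1,0.042,-0.022,0.37,0],[-1,0.042,-0.022,0.37,0]]]}}

```text
time_s: 8.5
tcp_pos: [0.4542, 0.1265, 0.1133]
eef_rot: [-180.0, 0.0, -167.6]
contact_force: [0.4, 0.4, -1.7]
gripper_width: 0.0092
gripper_force: 35.0
```

{"api": "drive_tool", "payload": {"increments": [[[-1,0,0,0.01,0],[-1,0,0,0.02,0],[-1,0,0,0.02,0],[-1,0,0,0.02,0]]]}}

```text
time_s: 9.0
tcp_pos: [0.4538, 0.1262, 0.1104]
eef_rot: [180.0, 0.0, -167.7]
contact_force: [0.3, -0.7, -1.5]
gripper_width: 0.0095
gripper_force: 35.0
```

{"api": "drive_tool", "payload": {"increments": [[[-1,0,0,0.008,0],[-1,0,0,0.008,0],[-1,0,0,0.008,0]]]}}

```text
time_s: 9.38
tcp_pos: [0.4538, 0.1262, 0.1093]
eef_rot: [-180.0, -0.0, -167.7]
contact_force: [0.2, 0.1, -1.7]
gripper_width: 0.0094
gripper_force: 35.0
```

{"api": "drive_tool", "payload": {"increments": [[[-1,0,0,0.008,0],[-1,0,0,0.008,0],[-1,0,0,0.008,0]]]}}

```text
time_s: 9.75
tcp_pos: [0.4538, 0.1262, 0.1083]
eef_rot: [-180.0, -0.0, -167.7]
contact_force: [-0.4, -0.8, -0.7]
gripper_width: 0.0093
gripper_force: 35.0
```

{"api": "drive_tool", "payload": {"increments": [[[-1,0,0,0.004,0],[-1,0,0,0.004,0],[-1,0,0,0.004,0]]]}}

```text
time_s: 10.12
tcp_pos: [0.4538, 0.1262, 0.1079]
eef_rot: [180.0, 0.0, -167.7]
contact_force: [0.3, 0.7, -1.5]
gripper_width: 0.0095
gripper_force: 35.0
```

{"api": "drive_tool", "payload": {"increments": [[[-1,0,0,0.005,0],[-1,0,0,0.005,0],[-1,0,0,0.005,0]]]}}

```text
time_s: 10.5
tcp_pos: [0.4539, 0.1263, 0.1073]
eef_rot: [180.0, 0.0, -167.7]
contact_force: [-0.2, 0.1, -1.8]
gripper_width: 0.0092
gripper_force: 35.0
```

{"api": "drive_tool", "payload": {"increments": [[[-1,0,0,0.004,0],[-1,0,0,0.004,0],[-1,0,0,0.004,0]]]}}

```text
time_s: 10.88
tcp_pos: [0.4539, 0.1263, 0.1068]
eef_rot: [180.0, 0.0, -167.7]
contact_force: [0.9, 0.8, -1.7]
gripper_width: 0.0093
gripper_force: 35.0
```

{"api": "drive_tool", "payload": {"increments": [[[-1,0,0,0.005,0],[-1,0,0,0.005,0],[-1,0,0,0.005,0]]]}}

```text
time_s: 11.25
tcp_pos: [0.4539, 0.1263, 0.1062]
eef_rot: [180.0, 0.0, -167.7]
contact_force: [1.7, 0.2, 0.4]
gripper_width: 0.0098
gripper_force: 35.0
```

{"api": "drive_tool", "payload": {"increments": [[[-1,0,0,0.005,0],[-1,0,0,0.005,0],[-1,0,0,0.005,0]]]}}

```text
time_s: 11.62
tcp_pos: [0.4539, 0.1263, 0.1056]
eef_rot: [180.0, 0.0, -167.7]
contact_force: [1.7, 0.2, -0.6]
gripper_width: 0.0095
gripper_force: 35.0
```

{"api": "drive_tool", "payload": {"increments": [[[-1,0,0,0.005,0],[-1,0,0,0.005,0],[-1,0,0,0.005,0]]]}}

```text
time_s: 12.0
tcp_pos: [0.4538, 0.1262, 0.105]
eef_rot: [180.0, 0.0, -167.7]
contact_force: [2.3, 0.3, -1.1]
gripper_width: 0.0093
gripper_force: 35.0
```

{"api": "drive_tool", "payload": {"increments": [[[-1,-0.004,0,0,0],[-1,-0.004,0,0,0],[-1,-0.004,0,0,0]]]}}

```text
time_s: 12.38
tcp_pos: [0.4541, 0.1262, 0.1049]
eef_rot: [-180.0, -0.0, -167.7]
contact_force: [1.3, 0.2, -1.5]
gripper_width: 0.0094
gripper_force: 35.0
```

{"api": "drive_tool", "payload": {"increments": [[[-1,0,0,0.005,0],[-1,0,0,0.005,0],[-1,0,0,0.005,0]]]}}

```text
time_s: 12.75
tcp_pos: [0.4541, 0.1262, 0.1043]
eef_rot: [-180.0, -0.0, -167.7]
contact_force: [1.8, 0.6, -1.8]
gripper_width: 0.0092
gripper_force: 35.0
```

{"api": "drive_tool", "payload": {"increments": [[[-1,0,0,0.005,0],[-1,0,0,0.005,0],[-1,0,0,0.005,0]]]}}

```text
time_s: 13.12
tcp_pos: [0.4542, 0.1262, 0.1037]
eef_rot: [-180.0, -0.0, -167.7]
contact_force: [0.6, 0.1, -1.9]
gripper_width: 0.0095
gripper_force: 35.0
```

{"api": "drive_tool", "payload": {"increments": [[[-1,-0.002,0,0.005,0],[-1,-0.002,0,0.005,0],[-1,-0.002,0,0.005,0]]]}}

```text
time_s: 13.5
tcp_pos: [0.4544, 0.1263, 0.1031]
eef_rot: [-180.0, -0.0, -167.7]
contact_force: [-0.0, 0.1, -2.0]
gripper_width: 0.0092
gripper_force: 35.0
```

{"api": "drive_tool", "payload": {"increments": [[[-1,0,0,0.004,0],[-1,0,0,0.004,0],[-1,0,0,0.004,0]]]}}

```text
time_s: 13.88
tcp_pos: [0.4545, 0.1263, 0.1027]
eef_rot: [-180.0, -0.0, -167.7]
contact_force: [0.1, -0.1, -1.1]
gripper_width: 0.0095
gripper_force: 35.0
```

{"api": "drive_tool", "payload": {"increments": [[[-1,0,0,0.004,0],[-1,0,0,0.004,0],[-1,0,0,0.004,0]]]}}

```text
time_s: 14.25
tcp_pos: [0.4546, 0.1263, 0.1025]
eef_rot: [-180.0, 0.0, -167.7]
contact_force: [-1.9, -0.7, 4.4]
gripper_width: 0.0091
gripper_force: 35.0
```

{"api": "drive_tool", "payload": {"increments": [[[-1,0,0,0.002,0],[-1,0,0,0.002,0],[-1,0,0,0.002,0]]]}}

```text
time_s: 14.62
tcp_pos: [0.4546, 0.1263, 0.1024]
eef_rot: [-180.0, 0.0, -167.6]
contact_force: [-2.6, -1.3, 6.9]
gripper_width: 0.0096
gripper_force: 35.0
```

{"api": "drive_tool", "payload": {"increments": [[[-1,0,0,0.0015,0],[-1,0,0,0.0015,0],[-1,0,0,0.0015,0],[-1,0,0,0.0015,0],[-1,0,0,0.0015,0]]]}}

```text
time_s: 15.25
tcp_pos: [0.4547, 0.1262, 0.1024]
eef_rot: [-180.0, 0.0, -167.6]
contact_force: [-2.4, -1.8, 7.6]
gripper_width: 0.0093
gripper_force: 35.0
```

{"api": "drive_tool", "payload": {"increments": [[[-1,0,0,0,0],[-1,0,0,0,0],[-1,0,0,0,0],[-1,0,0,0,0],[-1,0,0,0,0]]]}}

```text
time_s: 15.88
tcp_pos: [0.4546, 0.1262, 0.1024]
eef_rot: [-180.0, 0.0, -167.6]
contact_force: [-3.0, -2.2, 7.8]
gripper_width: 0.0095
gripper_force: 35.0
```

```bash
python3 - <<'E'
from h import *
s=r.get_state();print(s['contact_force'],s['moment'],s['tcp_pos'],s['time_s'])
im=capture("side");a=cv2.resize(im[90:200,280:410,::-1],None,fx=5,fy=5,interpolation=cv2.INTER_CUBIC);cv2.imwrite("pics/s3.png",a)
E
```

```text
[-2.9620819  -2.19189424  7.84607003] [-0.68201945  1.08074472  0.0261237 ] [0.45463557 0.12622764 0.10237171] 15.875
```

View pics/s3.png

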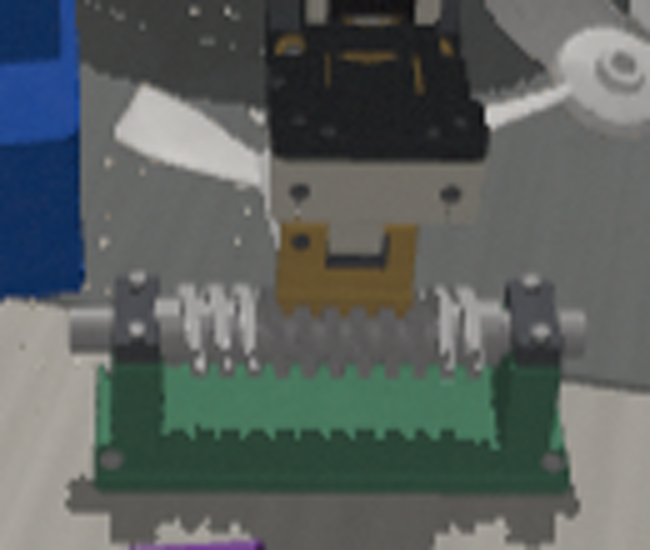

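The crop shows the comb foot flush on the thread with its teeth in the grooves at mid-spindle. I'm easing the side load and holding the press for another second.

{"api": "drive_tool", "payload": {"increments": [[[-1,0.003,-0.002,0.001,0],[-1,0.003,-0.002,0.001,0],[-1,0.003,-0.002,0.001,0]]]}}

```text
time_s: 16.3
tcp_pos: [0.4546, 0.1262, 0.1024]
eef_rot: [180.0, 0.1, -167.6]
contact_force: [-1.5, -0.4, 7.9]
gripper_width: 0.0094
gripper_force: 35.0
```

{"api": "drive_tool", "payload": {"increments": [[[-1,0,0,0,0],[-1,0,0,0,0],[-1,0,0,0,0],[-1,0,0,0,0],[-1,0,0,0,0]]]}}

```text
time_s: 16.92
tcp_pos: [0.4546, 0.1261, 0.1023]
eef_rot: [-180.0, 0.1, -167.6]
contact_force: [-2.4, -1.8, 8.1]
gripper_width: 0.0096
gripper_force: 35.0
```

{"api": "drive_tool", "payload": {"increments": [[[-1,0.002,-0.002,0.001,0],[-1,0.002,-0.002,0.001,0],[-1,0.002,-0.002,0.001,0],[-1,0.002,-0.002,0.001,0],[-1,0.002,-0.002,0.001,0]]]}}

```text
time_s: 17.55
tcp_pos: [0.4546, 0.126, 0.1024]
eef_rot: [180.0, 0.1, -167.6]
contact_force: [-1.6, -0.2, 7.7]
gripper_width: 0.0098
gripper_force: 35.0
```

{"api": "drive_tool", "payload": {"increments": [[[-1,0,0,0,0],[-1,0,0,0,0],[-1,0,0,0,0],[-1,0,0,0,0],[-1,0,0,0,0]]]}}

```text
time_s: 18.18
tcp_pos: [0.4546, 0.1261, 0.1024]
eef_rot: [180.0, 0.1, -167.6]
contact_force: [-2.6, -0.7, 7.8]
gripper_width: 0.0092
gripper_force: 35.0
```

{"api": "drive_tool", "payload": {"increments": [[[-1,0.002,0,0.002,0],[-1,0.002,0,0.002,0],[-1,0.002,0,0.002,0],[-1,0.002,0,0.002,0],[-1,0.002,0,0.002,0]]]}}

```text
time_s: 18.8
tcp_pos: [0.4546, 0.126, 0.1023]
eef_rot: [180.0, 0.1, -167.6]
contact_force: [-2.0, -0.9, 10.6]
gripper_width: 0.0092
gripper_force: 35.0
```

{"api": "drive_tool", "payload": {"increments": [[[-1,0,0,0,0],[-1,0,0,0,0],[-1,0,0,0,0],[-1,0,0,0,0],[-1,0,0,0,0]]]}}

```text
time_s: 19.42
tcp_pos: [0.4546, 0.1261, 0.1023]
eef_rot: [180.0, 0.1, -167.6]
contact_force: [-1.5, -1.1, 9.7]
gripper_width: 0.0093
gripper_force: 35.0
```

{"api": "drive_tool", "payload": {"increments": [[[-1,0.002,0,-0.006,0],[-1,0.002,0,-0.006,0],[-1,0.002,0,-0.006,0]]]}}

```text
time_s: 19.8
tcp_pos: [0.4542, 0.126, 0.1024]
eef_rot: [180.0, 0.1, -167.6]
contact_force: [1.6, 0.2, 4.3]
gripper_width: 0.0093
gripper_force: 35.0
```

{"api": "drive_tool", "payload": {"increments": [[[0.1,0,0,0,0],[0.1,0,0,0,0],[0.1,0,0,0,0],[0.1,0,0,0,0],[0.1,0,0,0,0]]], "squeeze": 5}}

```text
time_s: 20.42
tcp_pos: [0.4535, 0.1256, 0.102]
eef_rot: [180.0, -0.0, -167.7]
contact_force: [0.0, 0.8, -0.7]
gripper_width: 0.0472
gripper_force: 0.0
```

{"api": "drive_tool", "payload": {"increments": [[[0.1,0,0,0,0],[0.1,0,0,0,0]]]}}

```text
time_s: 20.68
tcp_pos: [0.4535, 0.1256, 0.102]
eef_rot: [180.0, 0.0, -167.7]
contact_force: [1.0, 0.8, 0.3]
gripper_width: 0.0482
gripper_force: 0.0
```

Released, so I retreat straight up and check.

{"api": "drive_tool", "payload": {"increments": [[[0.1,0,0,-0.2,0],[0.1,0,0,-0.6,0],[0.1,0,0,-1,0],[0.1,0,0,-1,0],[0.1,0,0,-1,0]]]}}

```text
time_s: 21.3
tcp_pos: [0.4532, 0.1256, 0.2217]
eef_rot: [180.0, -0.0, -167.7]
contact_force: [-0.7, -0.4, -0.9]
gripper_width: 0.0481
gripper_force: 0.0
```

```bash
python3 - <<'E'
from h import *
s=r.get_state();print(s['contact_force'],s['tcp_pos'],s['time_s'])
im=capture("side");a=cv2.resize(im[110:200,280:410,::-1],None,fx=4,fy=4,interpolation=cv2.INTER_CUBIC)
w=capture("wrist");b=cv2.resize(w[40:220,200:460,::-1],(520,240*3//2-120),interpolation=cv2.INTER_CUBIC)
cv2.imwrite("pics/f.png",np.vstack([a[:, :520],b]))
E
```

```text
[-0.73459569 -0.44584357 -0.94322056] [0.45319292 0.1255854  0.22170791] 21.3
```

View pics/f.png

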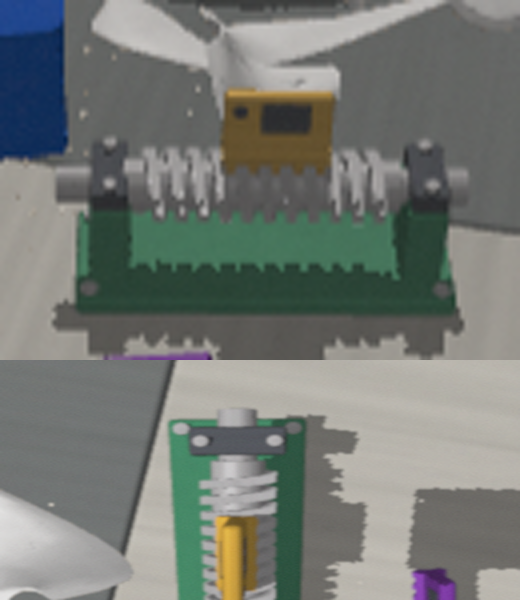

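The side crop shows the comb seated flat and upright with the jaws clear. In the wrist crop the blade looks slightly off-centre on its foot, so I'm checking tilt against a projected upright model.

```bash
python3 - <<'E'
from h import *
m=camera_model("wrist");im=np.ascontiguousarray(capture("wrist")[:,:,::-1])
k=6; x0,y0=285,115
big=cv2.resize(im[y0:y0+100,x0:x0+70],None,fx=k,fy=k,interpolation=cv2.INTER_CUBIC)
a=np.radians(12.4);ux=np.array([np.cos(a),np.sin(a)]);n=np.array([-ux[1],ux[0]]);c=np.array([.4546,.1260])
for h,w,z in((.029,.005,.120),(.029,.008,.086)):
    P=[[*(c+sx*h*ux+sy*w*n),z] for sx,sy in((-1,-1),(-1,1),(1,1),(1,-1))]
    q=proj(m,P); q=(q-[x0,y0]+.5)*k
    print(z,q.round(0).tolist()); cv2.polylines(big,[q.round().astype(int)],True,(255,0,255),1)
cv2.imwrite("pics/t.png",big); print(r.get_state()['time_s'])
E
```

```text
0.12 [[170.0, 284.0], [238.0, 284.0], [237.0, 657.0], [172.0, 657.0]]
0.086 [[154.0, 247.0], [253.0, 246.0], [251.0, 583.0], [157.0, 584.0]]
21.45
```

View pics/t.png

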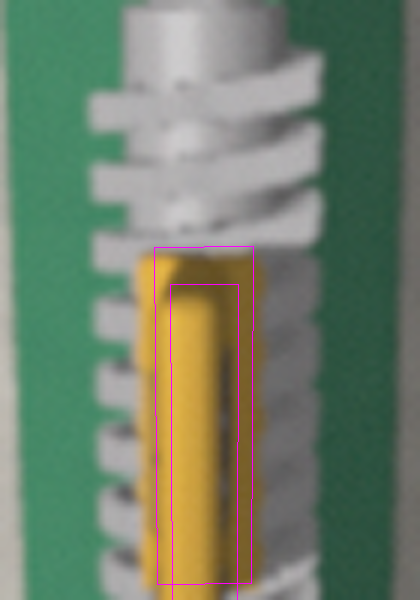

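The overlay shows the foot centred within 1 mm, with edges at 137/263. The blade top (160–218, centre 189 against a predicted 204) leans about 2.5° to the left. I'll check that it is still, then straighten it with a gentle regrip about 0.9 mm to +y.

{"api": "drive_tool", "payload": {"increments": [[[0.1,0,0.008,0,0],[0.1,0,0.008,0,0],[0.1,0,0.008,0,0]]]}}

```text
time_s: 21.82
tcp_pos: [0.4533, 0.1266, 0.2218]
eef_rot: [-180.0, -0.0, -167.7]
contact_force: [0.2, 0.2, 1.2]
gripper_width: 0.0481
gripper_force: 0.0
```

```bash
cat > tilt.py <<'E'
from h import *
def tilt():
    m=camera_model("wrist");im=capture("wrist");hsv=cv2.cvtColor(im,cv2.COLOR_RGB2HSV)
    g=cv2.inRange(hsv,(15,120,60),(28,255,255)); v=hsv[:,:,2].astype(int)
    a=np.radians(12.4);n=np.array([-np.sin(a),np.cos(a)])
    out=[]
    for row in range(172,200,4):
        c=np.where(g[row,300:345])[0]+300
        br=[x for x in c if v[row,x]>185]
        if len(c) and len(br): out.append((row,c.min(),c.max(),min(br),max(br)))
    print(out,r.get_state()['tcp_pos'].round(4),r.get_state()['time_s'])
    np.save('last.npy',im[110:220,280:360]); return im
tilt()
E
python3 tilt.py; python3 - <<'E'
import cv2,numpy as np
a=np.load('last.npy'); 
for row in (62,72,82): print(row+110,a[row,18:50,0].tolist())
E
```

```text
[(172, np.int64(307), np.int64(326), np.int64(307), np.int64(316)), (176, np.int64(308), np.int64(325), np.int64(308), np.int64(316)), (180, np.int64(308), np.int64(326), np.int64(308), np.int64(316)), (184, np.int64(307), np.int64(326), np.int64(307), np.int64(316)), (188, np.int64(308), np.int64(325), np.int64(308), np.int64(316)), (192, np.int64(308), np.int64(325), np.int64(308), np.int64(316)), (196, np.int64(307), np.int64(326), np.int64(308), np.int64(316))] [0.4533 0.1266 0.2219] 21.875
172 [70, 72, 71, 73, 77, 74, 86, 128, 184, 217, 212, 198, 211, 220, 225, 220, 215, 212, 202, 184, 160, 128, 97, 90, 108, 121, 122, 122, 117, 108, 103, 100]
182 [71, 72, 78, 87, 96, 107, 120, 142, 181, 205, 190, 170, 203, 220, 225, 219, 214, 207, 200, 183, 157, 126, 88, 78, 105, 118, 122, 117, 114, 109, 99, 95]
192 [67, 74, 94, 123, 139, 146, 152, 165, 180, 195, 189, 173, 198, 216, 219, 214, 211, 205, 197, 183, 156, 127, 89, 78, 103, 119, 122, 119, 112, 106, 97, 95]
```

{"api": "drive_tool", "payload": {"increments": [[[0.1,0,0,0.4,0],[0.1,0,0,0.8,0],[0.1,0,0,0.985,0],[0.1,0,0,0.985,0],[0.1,0,0,0.985,0]]]}}

```text
time_s: 22.5
tcp_pos: [0.4541, 0.127, 0.1049]
eef_rot: [180.0, 0.1, -167.6]
contact_force: [0.7, 1.0, 1.2]
gripper_width: 0.0483
gripper_force: 0.0
```

{"api": "drive_tool", "payload": {"increments": [[[-1,0,0,0,0],[-1,0,0,0,0],[-1,0,0,0,0],[-1,0,0,0,0],[-1,0,0,0,0]]], "squeeze": 10}}

```text
time_s: 23.12
tcp_pos: [0.4534, 0.1266, 0.1039]
eef_rot: [180.0, 0.0, -167.7]
contact_force: [-0.3, -0.7, 0.6]
gripper_width: 0.0099
gripper_force: 10.0
```

{"api": "drive_tool", "payload": {"increments": [[[-1,0,0,0,0],[-1,0,0,0,0],[-1,0,0,0,0]]]}}

```text
time_s: 23.5
tcp_pos: [0.4534, 0.1266, 0.1039]
eef_rot: [-180.0, 0.0, -167.7]
contact_force: [-0.5, -0.1, 1.5]
gripper_width: 0.0095
gripper_force: 10.0
```

```bash
python3 - <<'E'
from plant import r
s=r.get_state();print(s['contact_force'],s['moment'],s['tcp_pos'],s['gripper_width'])
E
```

```text
[-0.49687465 -0.09153972  1.54208208] [-0.15693412  0.15070585  0.0115146 ] [0.45339059 0.12659384 0.10390224] 0.00952896014591552
```

{"api": "drive_tool", "payload": {"increments": [[[-1,0,0,0.003,0],[-1,0,0,0.003,0],[-1,0,0,0.003,0],[-1,0,0,0.003,0]]]}}

```text
time_s: 24.0
tcp_pos: [0.4535, 0.1265, 0.1038]
eef_rot: [-180.0, 0.0, -167.7]
contact_force: [-1.8, -1.5, 5.4]
gripper_width: 0.0098
gripper_force: 10.0
```

```bash
python3 - <<'E'
from plant import r
s=r.get_state();print(s['contact_force'],s['moment'],s['tcp_pos'],s['gripper_width'])
E
python3 tilt.py; python3 -c "
import numpy as np
a=np.load('last.npy');print(a.shape)"
```

```text
[-1.79275388 -1.51439759  5.403456  ] [-0.44887555  0.41928951  0.01119926] [0.45347008 0.12653807 0.10381901] 0.009764091761447926
[] [0.4535 0.1265 0.1038] 24.05
(110, 80, 3)
```

{"api": "drive_tool", "payload": {"increments": [[[-1,0,0,-0.003,0],[-1,0,0,-0.004,0],[-1,0,0,-0.004,0],[-1,0,0,-0.004,0]]]}}

```text
time_s: 24.55
tcp_pos: [0.4534, 0.1266, 0.1039]
eef_rot: [-180.0, 0.0, -167.7]
contact_force: [0.3, -1.3, 1.5]
gripper_width: 0.0098
gripper_force: 10.0
```

{"api": "drive_tool", "payload": {"increments": [[[0.1,0,0,0,0],[0.1,0,0,0,0],[0.1,0,0,0,0],[0.1,0,0,0,0],[0.1,0,0,0,0]]]}}

```text
time_s: 25.18
tcp_pos: [0.4533, 0.1266, 0.1039]
eef_rot: [180.0, -0.0, -167.7]
contact_force: [0.4, 0.2, 0.5]
gripper_width: 0.0473
gripper_force: 0.0
```

{"api": "drive_tool", "payload": {"increments": [[[0.1,0,0,-0.3,0],[0.1,0,0,-0.7,0],[0.1,0,0,-0.985,0],[0.1,0,0,-0.985,0],[0.1,0,0,-0.985,0]]]}}

```text
time_s: 25.8
tcp_pos: [0.4529, 0.1265, 0.2216]
eef_rot: [180.0, -0.0, -167.7]
contact_force: [0.5, 0.2, -0.9]
gripper_width: 0.0483
gripper_force: 0.0
```

```bash
python3 tilt.py; python3 - <<'E'
import cv2,numpy as np
a=np.load('last.npy'); 
for row in (62,72,82): print(row+110,a[row,18:50,0].tolist())
E
```

```text
[(172, np.int64(307), np.int64(326), np.int64(307), np.int64(317)), (176, np.int64(307), np.int64(326), np.int64(307), np.int64(317)), (180, np.int64(308), np.int64(326), np.int64(308), np.int64(317)), (184, np.int64(307), np.int64(326), np.int64(307), np.int64(317)), (188, np.int64(308), np.int64(325), np.int64(308), np.int64(317)), (192, np.int64(308), np.int64(326), np.int64(308), np.int64(317)), (196, np.int64(307), np.int64(326), np.int64(307), np.int64(317))] [0.4527 0.1263 0.2212] 25.85
172 [67, 69, 70, 75, 82, 84, 95, 132, 180, 210, 211, 201, 205, 216, 222, 222, 217, 213, 206, 192, 168, 139, 109, 95, 102, 117, 120, 116, 115, 111, 106, 97]
182 [71, 75, 89, 112, 124, 133, 142, 157, 181, 201, 196, 177, 193, 215, 222, 219, 215, 208, 203, 191, 167, 138, 107, 86, 97, 116, 121, 120, 116, 109, 100, 95]
192 [71, 78, 109, 138, 151, 162, 170, 172, 181, 195, 193, 174, 190, 209, 218, 218, 212, 206, 201, 190, 167, 142, 104, 82, 96, 115, 119, 117, 111, 109, 100, 96]
```

{"api": "drive_tool", "payload": {"increments": [[[0.1,0,0,0.4,0],[0.1,0,0,0.8,0],[0.1,0,0,0.985,0],[0.1,0,0,0.985,0],[0.1,0,0,0.985,0]]]}}

```text
time_s: 26.48
tcp_pos: [0.4537, 0.1267, 0.1044]
eef_rot: [-180.0, 0.0, -167.6]
contact_force: [0.1, -0.8, -0.7]
gripper_width: 0.0482
gripper_force: 0.0
```

```bash
cat > prof.py <<'E'
from h import *
im=capture("wrist"); m=camera_model("wrist"); s=r.get_state()
a=np.radians(12.3);ux=np.array([np.cos(a),np.sin(a)]);t=s['tcp_pos'][:2]
for z in (.120,.086):
    q=proj(m,[[*(t-.028*ux),z],[*(t-.02*ux),z]]); print(z,q.round(1).tolist(),'px/mm',round(float(proj(m,[[*(t-.028*ux+.01*np.array([-ux[1],ux[0]])),z]])[0][0]-q[0][0])/10,2))
print(s['tcp_pos'].round(4),s['contact_force'].round(1),s['time_s'])
np.save('p.npy',im)
for row in (185,195,205,215): print(row,im[row,296:342,0].tolist())
E
python3 prof.py
```

```text
0.12 [[318.5, 200.5], [318.5, 215.2]] px/mm 1.95
0.086 [[318.3, 184.0], [318.3, 196.4]] px/mm 1.62
[0.4539 0.1269 0.1048] [ 0.7  0.7 -1. ] 26.525
185 [112, 111, 113, 112, 113, 113, 113, 111, 107, 108, 108, 110, 107, 109, 109, 110, 110, 109, 110, 110, 108, 107, 107, 106, 106, 108, 109, 109, 108, 110, 110, 107, 107, 109, 111, 111, 112, 111, 109, 107, 106, 101, 98, 101, 103, 106]
195 [116, 112, 111, 108, 112, 119, 122, 122, 123, 124, 120, 114, 108, 107, 107, 107, 105, 104, 103, 106, 106, 105, 107, 104, 105, 103, 103, 105, 110, 123, 125, 127, 128, 128, 123, 124, 122, 119, 115, 113, 112, 113, 113, 114, 110, 112]
205 [110, 124, 123, 120, 121, 118, 118, 118, 112, 112, 115, 119, 124, 123, 123, 125, 124, 124, 124, 124, 124, 123, 122, 120, 115, 107, 101, 101, 112, 122, 126, 126, 127, 127, 126, 123, 118, 107, 101, 99, 98, 101, 103, 106, 103, 105]
215 [125, 108, 111, 111, 112, 117, 120, 116, 111, 114, 120, 123, 127, 127, 128, 127, 124, 126, 128, 129, 129, 127, 126, 123, 119, 113, 98, 82, 84, 109, 126, 128, 126, 126, 126, 122, 119, 113, 113, 112, 112, 113, 111, 112, 110, 112]
```

{"api": "drive_tool", "payload": {"increments": [[[-1,0,0,0,0],[-1,0,0,0,0],[-1,0,0,0,0],[-1,0,0,0,0],[-1,0,0,0,0]]]}}

```text
time_s: 27.15
tcp_pos: [0.4533, 0.1265, 0.104]
eef_rot: [-180.0, 0.0, -167.7]
contact_force: [0.2, 0.7, 0.5]
gripper_width: 0.0096
gripper_force: 10.0
```

{"api": "drive_tool", "payload": {"increments": [[[-1,0,0,0,0],[-1,0,0,0,0]]]}}

```text
time_s: 27.4
tcp_pos: [0.4533, 0.1265, 0.104]
eef_rot: [-180.0, -0.0, -167.7]
contact_force: [0.3, -0.1, 1.5]
gripper_width: 0.0099
gripper_force: 10.0
```

```bash
python3 prof.py
```

```text
0.12 [[318.5, 200.9], [318.5, 215.7]] px/mm 1.96
0.086 [[318.3, 184.4], [318.3, 196.8]] px/mm 1.62
[0.4534 0.1266 0.104 ] [0.3 0.3 1.5] 27.45
185 [108, 111, 111, 110, 109, 111, 113, 109, 109, 107, 106, 107, 107, 108, 107, 110, 109, 109, 108, 109, 107, 106, 106, 106, 107, 106, 108, 108, 110, 108, 111, 109, 107, 107, 107, 109, 109, 110, 109, 111, 107, 105, 102, 103, 104, 105]
195 [113, 108, 101, 100, 103, 114, 118, 120, 120, 122, 123, 125, 123, 114, 105, 103, 106, 107, 105, 107, 105, 107, 105, 107, 103, 103, 104, 102, 101, 108, 116, 123, 126, 126, 125, 123, 122, 120, 116, 111, 109, 111, 112, 110, 111, 112]
205 [108, 111, 114, 113, 111, 115, 118, 120, 122, 122, 121, 120, 111, 107, 110, 112, 117, 120, 123, 123, 122, 121, 120, 122, 121, 118, 120, 115, 116, 110, 110, 119, 124, 124, 125, 122, 120, 113, 104, 100, 97, 97, 102, 101, 103, 107]
215 [127, 112, 109, 106, 109, 112, 117, 121, 124, 122, 122, 113, 102, 110, 117, 120, 122, 124, 127, 126, 125, 124, 125, 128, 126, 127, 124, 121, 121, 116, 107, 110, 122, 126, 123, 123, 121, 115, 112, 113, 111, 110, 111, 111, 111, 109]
```

{"api": "drive_tool", "payload": {"increments": [[[-1,0,0,-0.008,0],[-1,0,0.008,-0.008,0],[-1,0,0.008,-0.008,0],[-1,0,0.008,0,0],[-1,0,0.008,0,0]]], "squeeze": 30}}

```text
time_s: 28.08
tcp_pos: [0.4531, 0.1275, 0.1039]
eef_rot: [180.0, -0.0, -167.7]
contact_force: [0.6, 0.4, -0.7]
gripper_width: 0.0092
gripper_force: 30.0
```

{"api": "drive_tool", "payload": {"increments": [[[-1,0,0,0.003,0],[-1,0,0,0.003,0],[-1,0,0,0.003,0],[-1,0,0,0.003,0]]]}}

```text
time_s: 28.58
tcp_pos: [0.4532, 0.1276, 0.1037]
eef_rot: [180.0, 0.0, -167.7]
contact_force: [-0.2, 1.0, 0.9]
gripper_width: 0.0094
gripper_force: 30.0
```

```bash
python3 prof.py
```

```text
0.12 [[318.6, 201.1], [318.6, 215.9]] px/mm 1.96
0.086 [[318.4, 184.5], [318.4, 196.9]] px/mm 1.63
[0.4533 0.1276 0.1038] [ 0.3 -0.5  2.2] 28.625
185 [113, 112, 111, 109, 111, 112, 111, 109, 107, 107, 104, 108, 107, 106, 108, 109, 111, 105, 106, 107, 107, 109, 108, 108, 108, 109, 109, 110, 108, 105, 109, 109, 109, 107, 109, 110, 112, 112, 109, 102, 102, 99, 103, 103, 105, 105]
195 [105, 105, 122, 127, 114, 116, 119, 121, 121, 121, 123, 121, 122, 112, 105, 104, 105, 105, 106, 105, 105, 104, 106, 101, 103, 105, 104, 101, 102, 110, 118, 124, 124, 124, 125, 124, 123, 120, 117, 112, 110, 110, 112, 109, 109, 112]
205 [113, 112, 111, 111, 109, 116, 118, 120, 122, 121, 122, 119, 113, 108, 111, 114, 119, 120, 121, 121, 123, 121, 121, 121, 122, 121, 118, 120, 115, 109, 110, 119, 122, 126, 124, 123, 119, 109, 103, 98, 98, 101, 103, 105, 106, 106]
215 [108, 108, 107, 109, 110, 112, 120, 119, 122, 121, 121, 114, 102, 110, 115, 120, 125, 125, 127, 126, 123, 124, 125, 126, 126, 127, 127, 123, 121, 116, 109, 114, 122, 125, 125, 122, 117, 114, 110, 112, 111, 113, 109, 109, 110, 107]
```

{"api": "drive_tool", "payload": {"increments": [[[-1,0,0,0.003,0],[-1,0,0,0.003,0],[-1,0,0,0.003,0],[-1,0,0,0.003,0]]]}}

```text
time_s: 29.12
tcp_pos: [0.4533, 0.1276, 0.1037]
eef_rot: [-180.0, 0.0, -167.6]
contact_force: [-2.0, -0.8, 5.7]
gripper_width: 0.0097
gripper_force: 30.0
```

```bash
python3 -c "
from plant import r
s=r.get_state();print(s['contact_force'],s['moment'],s['tcp_pos'])"
```

```text
[-1.95871509 -0.79858256  5.71867278] [-0.09301199  0.49454218  0.07100646] [0.45334058 0.12757317 0.10368616]
```

{"api": "drive_tool", "payload": {"increments": [[[-1,0,0,-0.005,0],[-1,0,0,-0.005,0],[-1,0,0,-0.005,0]]]}}

```text
time_s: 29.5
tcp_pos: [0.4532, 0.1276, 0.1038]
eef_rot: [180.0, 0.0, -167.7]
contact_force: [0.9, -0.2, 0.7]
gripper_width: 0.0089
gripper_force: 30.0
```

{"api": "drive_tool", "payload": {"increments": [[[0.1,0,0,0,0],[0.1,0,0,0,0],[0.1,0,0,0,0],[0.1,0,0,0,0],[0.1,0,0,0,0]]], "squeeze": 5}}

```text
time_s: 30.12
tcp_pos: [0.4531, 0.1275, 0.1038]
eef_rot: [-180.0, -0.0, -167.7]
contact_force: [-0.2, -0.5, -0.4]
gripper_width: 0.0471
gripper_force: 0.0
```

```bash
python3 prof.py
```

```text
0.12 [[318.6, 201.1], [318.6, 215.8]] px/mm 1.96
0.086 [[318.4, 184.5], [318.4, 196.9]] px/mm 1.63
[0.4531 0.1275 0.1039] [-0.3  0.9  0.5] 30.175
185 [111, 111, 111, 112, 113, 112, 114, 110, 109, 107, 110, 109, 109, 111, 110, 112, 111, 112, 109, 109, 109, 111, 109, 110, 109, 110, 111, 111, 111, 108, 111, 109, 109, 110, 108, 111, 114, 112, 111, 109, 105, 102, 104, 103, 106, 106]
195 [110, 110, 125, 129, 116, 119, 122, 123, 122, 125, 125, 126, 124, 116, 107, 106, 107, 107, 108, 108, 106, 105, 109, 107, 106, 106, 106, 104, 103, 109, 119, 126, 126, 126, 126, 124, 126, 121, 118, 112, 115, 113, 114, 112, 109, 111]
205 [114, 113, 112, 111, 112, 116, 119, 123, 122, 123, 122, 124, 117, 107, 108, 114, 118, 121, 122, 123, 123, 124, 121, 121, 122, 121, 121, 119, 117, 112, 109, 118, 127, 126, 126, 123, 121, 113, 102, 99, 99, 101, 104, 106, 105, 107]
215 [110, 109, 110, 109, 111, 114, 118, 122, 121, 123, 121, 112, 104, 107, 117, 120, 123, 128, 130, 130, 126, 125, 124, 127, 129, 128, 127, 124, 122, 117, 111, 111, 121, 126, 126, 124, 121, 117, 115, 115, 112, 113, 112, 113, 112, 113]
```

The comb now stays upright after release, with no shift in the profile. I'll regrip here and repeat the 10 N press with it properly centred.

{"api": "drive_tool", "payload": {"increments": [[[-1,0,0,0,0],[-1,0,0,0,0],[-1,0,0,0,0],[-1,0,0,0,0],[-1,0,0,0,0]]], "squeeze": 30}}

```text
time_s: 30.8
tcp_pos: [0.4531, 0.1275, 0.1039]
eef_rot: [-180.0, 0.0, -167.7]
contact_force: [0.3, -0.3, 0.1]
gripper_width: 0.0091
gripper_force: 30.0
```

{"api": "drive_tool", "payload": {"increments": [[[-1,0,0,0,0],[-1,0,0,0,0],[-1,0,0,0.004,0],[-1,0,0,0.008,0],[-1,0,0,0.008,0]]]}}

```text
time_s: 31.42
tcp_pos: [0.4533, 0.1275, 0.1037]
eef_rot: [-180.0, 0.0, -167.6]
contact_force: [-2.6, 0.3, 10.4]
gripper_width: 0.009
gripper_force: 30.0
```

{"api": "drive_tool", "payload": {"increments": [[[-1,0,0,0,0],[-1,0,0,0,0]]]}}

```text
time_s: 31.68
tcp_pos: [0.4533, 0.1275, 0.1037]
eef_rot: [-180.0, 0.0, -167.6]
contact_force: [-2.9, -0.1, 8.7]
gripper_width: 0.0095
gripper_force: 30.0
```

{"api": "drive_tool", "payload": {"increments": [[[-1,0,0,0,0],[-1,0,0,0,0],[-1,0,0,0,0],[-1,0,0,0,0],[-1,0,0,0,0]]]}}

```text
time_s: 32.3
tcp_pos: [0.4533, 0.1275, 0.1037]
eef_rot: [-180.0, 0.0, -167.6]
contact_force: [-3.2, -0.4, 9.4]
gripper_width: 0.0096
gripper_force: 30.0
```

{"api": "drive_tool", "payload": {"increments": [[[-1,0,0,0,0],[-1,0,0,0,0],[-1,0,0,0,0],[-1,0,0,0,0],[-1,0,0,0,0]]]}}

```text
time_s: 32.92
tcp_pos: [0.4533, 0.1275, 0.1037]
eef_rot: [-180.0, 0.0, -167.6]
contact_force: [-3.7, -0.3, 9.1]
gripper_width: 0.0091
gripper_force: 30.0
```

{"api": "drive_tool", "payload": {"increments": [[[-1,0,0,-0.004,0],[-1,0,0,-0.008,0],[-1,0,0,-0.008,0],[-1,0,0,-0.008,0]]]}}

```text
time_s: 33.42
tcp_pos: [0.4532, 0.1275, 0.1038]
eef_rot: [-180.0, -0.0, -167.7]
contact_force: [-0.1, 0.1, 1.9]
gripper_width: 0.0095
gripper_force: 30.0
```

{"api": "drive_tool", "payload": {"increments": [[[0.1,0,0,0,0],[0.1,0,0,0,0],[0.1,0,0,0,0],[0.1,0,0,0,0],[0.1,0,0,0,0]]], "squeeze": 5}}

```text
time_s: 34.05
tcp_pos: [0.4531, 0.1275, 0.1038]
eef_rot: [180.0, -0.0, -167.7]
contact_force: [-0.3, -0.9, 0.6]
gripper_width: 0.0476
gripper_force: 0.0
```

{"api": "drive_tool", "payload": {"increments": [[[0.1,0,0,-0.3,0],[0.1,0,0,-0.7,0],[0.1,0,0,-0.985,0],[0.1,0,0,-0.985,0],[0.1,0,0,-0.985,0]]]}}

```text
time_s: 34.67
tcp_pos: [0.4527, 0.1274, 0.2215]
eef_rot: [180.0, -0.0, -167.7]
contact_force: [-0.2, 0.2, -0.2]
gripper_width: 0.0481
gripper_force: 0.0
```

```bash
python3 tilt.py; python3 - <<'E'
import cv2,numpy as np
a=np.load('last.npy'); 
for row in (62,72,82): print(row+110,a[row,18:50,0].tolist())
E
```

```text
[(172, np.int64(307), np.int64(327), np.int64(307), np.int64(319)), (176, np.int64(308), np.int64(326), np.int64(308), np.int64(319)), (180, np.int64(308), np.int64(326), np.int64(308), np.int64(319)), (184, np.int64(308), np.int64(327), np.int64(308), np.int64(319)), (188, np.int64(308), np.int64(326), np.int64(308), np.int64(319)), (192, np.int64(308), np.int64(326), np.int64(308), np.int64(319)), (196, np.int64(308), np.int64(326), np.int64(308), np.int64(319))] [0.4525 0.1272 0.221 ] 34.725
172 [69, 72, 74, 81, 87, 95, 125, 162, 191, 219, 223, 225, 225, 209, 182, 199, 215, 219, 216, 208, 205, 199, 184, 155, 129, 110, 114, 119, 117, 112, 102, 98]
182 [75, 90, 113, 125, 132, 142, 152, 169, 183, 205, 220, 222, 216, 183, 167, 199, 214, 218, 214, 207, 203, 197, 184, 156, 124, 99, 106, 116, 116, 111, 100, 95]
192 [76, 109, 141, 153, 162, 170, 171, 173, 176, 191, 215, 221, 220, 197, 170, 195, 211, 215, 213, 205, 199, 194, 181, 155, 125, 102, 111, 116, 114, 109, 99, 94]
```

The comb is upright: the blade spans 312–322, centred on the foot at 306–327. The arm is clear, so I'm handing in.

```bash
python3 -c "
from plant import job
print(job.close_job())"
```

```text
the job is handed in; nothing more can be done
None
```

The brass comb is seated upright near the middle of the thread, pressed home at about 10 N for over a second and released with the arm clear; the job was handed in at about 35 s, with the tin, capacitor and bearing untouched.

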